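# Pack the chromatograph service kit

## Robot

A 6-joint arm with a two-finger parallel gripper is mounted at the origin on the work surface. World frame = base frame: x ahead of the robot, y to its left, z up, the work surface at z = 0. Lengths are in m, angles in rad, forces in N, time in s.
With the tool pointing down it reaches from about 0.35 to 0.725 m from the base axis. Payload 4.3 kg.
Tool frame: the origin (TCP) lies midway between the tips of the shut fingers; the grasp point (between the pads) lies 19 mm behind it; z points along the fingers, y is the line along which they close (so a half turn about z gives the same grasp; the last joint's range is limited). The gripper opens to 85 mm and grips with 20 to 120 N. Pads are 22 mm wide; open, the fingers measure 114 mm over their backs; the gripper's body (76 mm by 85 mm) begins 54 mm behind the grasp point. The pads swing forward as they close: fully open they stand 13 mm farther back than shut.
Start: joints at [1.081, 0.377, 0.081, 1.274, 0, 1.46], TCP at [0.213, 0.534, 0.231] pointing down, gripper open.
Joint ranges: [-2.72, 2.72], [-0.84, 1.66], [-1.02, 1.22], [-1.77, 2.12], [-1.37, 1.28], [-3.14, 3.14]. Speed limits (rad/s): [2.57, 2.57, 3.14, 3.14, 3.14, 3.14].

## Interface

Orientations are given as a rotation vector (axis times angle).
In Python, from rig import r gives the robot as it stands.
- The arm moves only by the shell command python3 -m jog 'ROWS' [FORCE]. ROWS is JSON, a list that holds one entry, the list of rows, each a list of 7 numbers: the closure, from 0 (fully open) to 1 (shut), then the shift along the world's x, y, z in cm, then the turn, a rotation vector about the world's x, y, z in degrees. A call has 1 to 5 rows; each row is the pose to reach, as a shift and turn from the pose commanded when the call began; what a row does not reach only later rows make up. A row lasts 1/8 s, in which the tool goes at most 62.5 mm and 10.7 degrees, less where a joint would pass 70% of its speed; a pose out of reach is approached as far as the arm can. A call with a gripper value outside its range is refused whole. The fingers move at their own pace and stop on an object; FORCE is the grip in N (left out, the last holds). Time passes only in rows, so rows that repeat a pose let the fingers close. It gives the time, the measured TCP pose, the force, the opening and the grip force at its end, in the units of the state.
- r.read_state(): the state, without advancing time (a new reading comes with each control period).
- r.grab_frame(name): name is "scene" or "top"; returns a dict with "color" (400x640x3 uint8, red, green, blue), "fx", "fy", "cx", "cy" (pixels), "world_to_cam" (4x4, takes a point from world to camera coordinates). Camera axes: x right, y down, z forward; pixel columns grow to the right and rows downward; lengths in m; the calibration is good to about 2 mm. A picture is of the moment at which its call begins. There is no depth.
- r.finish_job(): hands the job in; it is judged then, once.
The state is a dict: "clock": time; "qpos": joint angles; "dq": joint speeds; "joint_torque": joint torques, N m; "tool_pos": TCP position; "ee_rot": TCP orientation; "force": force on the tool from outside, world axes, zero at the start; "ft_torque": the same for the moment, N m; "finger_gap": finger opening in m; "gripper_force": force on a finger pad.
Only numpy, scipy, OpenCV 4.12 (cv2) and the standard library are available. Lean on these libraries where they do the work, as an engineer would, in place of code of your own. Each camera call takes 0.05 s, during which the arm holds its last target. There are 200 camera calls.

## Task

Click the green key on the console to open the kit record; then put the orange case left in the kit tray into the grey returns tray, and lay every instrument that is here flat in the kit tray, side by side across it with clear gaps and in the order of use starting from the green mark (forceps, probe, spatula, brush, spanner), each about mid-way between the long walls and square to them with its working end to the far wall. When the kit is complete click the green key again, and leave everything else alone. Press the key each time only until it clicks and let go: crushing the dome down ruins it.

Things in the scene. Friction and masses are not known exactly. Their poses are not given: they have to be found in the camera images.
- tray: Shallow aluminium kit tray, pale blue floor, fixed. Origin: centre of its underside; x across it (away from the robot, give or take its yaw), y along it. Inside 204 (x) by 364 mm (y); floor 3 mm above the bench, walls 3 mm thick, 12 mm high. A ledge outside the +y end carries a green round mark: the order of use begins there and runs towards -y. The far long wall is the +x one, the near (robot side) the -x one.
- returns: Grey open returns tray, fixed, 130 (x) by 100 (y) by 22 mm high, walls 3 mm, floor 3 mm above the bench. Origin at the centre of its underside.
- case_mid (a point): Orange plastic parts case, a flat block 70 (its x) by 36 (y) by 18 mm (z), 50 g; it was left lying in the kit tray. The point is its centre.
- key_top (a point): Centre of the top of the green round dome key (32 mm across), 55 mm above the bench when up, on the near half of a low cream console (150 x 100 mm, 40 mm high, fixed; a blue screen up to 56 mm high begins 49 mm beyond the key centre). Pressed straight down. The small grey keys are dummies.
- key (a joint): Travel of the green dome key in m: 0 when up, grows as pressed. Force peaks at about 5.5 N near 2.2 mm, then the dome clicks and it falls to about 2.3 N at 5.8 mm; beyond that it rises steeply (7 N at 8 mm, 8.4 N at 8.5 mm, stop at 10 mm). The press counts past 3.8 mm; past 8.5 mm the dome is crushed. Springs back when released.
- forceps_mid (a point): No. 1 in the order of use (may be absent): steel forceps, 140 mm long, two rigid arms joined at the rear end and closing to a point, 16 mm wide over the arms at the grip, 10 mm high. The point is the grip point, in the middle of the instrument, half-way up (5 mm above what it lies on); its x axis points along the instrument to the working end, z up.
- forceps_tip (a point): The working end of the forceps, 70 mm from its grip point along x.
- probe_mid (a point): No. 2 in the order of use (may be absent): hooked probe, 148 mm long: square yellow handle 11 mm wide and high, thin steel rod with a small hook. The point is the grip point, in the middle of the instrument, half-way up (5.5 mm above what it lies on); its x axis points along the instrument to the working end, z up.
- probe_tip (a point): The working end of the probe, 76 mm from its grip point along x.
- spatula_mid (a point): No. 3 in the order of use (may be absent): spatula, 145 mm long: blue handle 13 mm wide and 10 mm high (it ends 4 mm ahead of the point), steel neck and a flat steel blade 20 mm wide. The point is the grip point, in the middle of the instrument, half-way up (5 mm above what it lies on); its x axis points along the instrument to the working end, z up.
- spatula_tip (a point): The working end of the spatula, 74 mm from its grip point along x.
- brush_mid (a point): No. 4 in the order of use (may be absent): cleaning brush, 148 mm long: red handle 12 mm wide and 10 mm high, steel ferrule 18 mm wide, beige flat head. The point is the grip point, in the middle of the instrument, half-way up (5 mm above what it lies on); its x axis points along the instrument to the working end, z up.
- brush_tip (a point): The working end of the brush, 74 mm from its grip point along x.
- spanner_mid (a point): No. 5 in the order of use (may be absent): steel open-ended spanner, 132 mm long, shank 14 mm wide and 8 mm high, forked head 26 mm wide. The point is the grip point, in the middle of the instrument, half-way up (4 mm above what it lies on); its x axis points along the instrument to the working end, z up.
- spanner_tip (a point): The working end of the spanner, 66 mm from its grip point along x.
- vial: Bystander, to be left where it is: small amber vial, 22 mm across, 36 mm high. Origin at the centre of its underside.
- jar: Bystander, to be left where it is: amber jar, 60 mm across, 80 mm high. Origin at the centre of its underside.
- beaker: Bystander, to be left where it is: glass beaker, 70 mm across, 85 mm high. Origin at the centre of its underside.
- tipbox: Bystander, to be left where it is: blue pipette-tip box, 90 x 120 x 60 mm. Origin at the centre of its underside.
- washbottle: Bystander, to be left where it is: white wash bottle with red cap, 66 mm across, 180 mm high. Origin at the centre of its underside.
- dish: Bystander, to be left where it is: shallow glass dish, 80 mm across, 15 mm high. Origin at the centre of its underside.
Mind the look-alikes: they are no part of the job. Leave any turquoise look-alike of the part that bears spatula_mid alone. What is shaped like the part that bears forceps_mid but black is not meant.

How it is judged:
By the outcome, as a careful person would: the job done as asked, in the order asked, and still so for the second after the job is handed in, with the robot touching nothing.
Of forceps, probe, spatula, brush, spanner only 3 to 5 are there at a start; the rules pass over those that are not, and their reading is None.
At some moment in a run one of forceps, probe, spatula, brush, spanner may be knocked a few centimetres aside while the robot is not near it.
Once in a run the grip may slacken for a moment while it holds something.
It also fails if it takes over 210 s, if anything falls off the work surface, if the arm or the gripper's body presses on something with over 40 N, if the wrist force passes 120 N, or if a joint passes its speed limit or range.

## Working session

There is one attempt and no reset: what is moved stays moved. The work goes in short steps, Python scripts to look and compute and a shell command to move; the robot and the scene stay as the last step left them, time stands still between calls to the robot, and variables do not carry over. Pictures are saved under pics/ and viewed, at most 14 in all, crops included, and the job is handed in when it is done.

```bash
ls; mkdir -p pics
python3 - <<'E'
from rig import r
import cv2
s=r.read_state();print(s)
for n in("scene","top"):
    f=r.grab_frame(n);cv2.imwrite(f"pics/{n}0.png",cv2.cvtColor(f["color"],cv2.COLOR_RGB2BGR));print(n,f["fx"],f["fy"],f["cx"],f["cy"],f["world_to_cam"].round(4).tolist())
E
```

```text
pics
{'clock': 0.0, 'qpos': array([ 1.08070023e+00,  3.78042382e-01,  7.96471551e-02,  1.27434097e+00,
       -1.12977803e-05,  1.46048211e+00]), 'dq': array([ 1.98343824e-03,  1.28412338e-03,  6.40540636e-05,  1.42103670e-03,
       -1.05117467e-03,  6.84338267e-04]), 'joint_torque': array([ 6.20540231e-04, -4.63596797e+01,  2.69880170e+01,  2.06069002e-02,
        4.53280336e-06, -3.29928724e-07]), 'tool_pos': array([0.21287456, 0.53347649, 0.23038086]), 'ee_rot': array([-5.92874736e-01, -3.08456791e+00,  2.91559269e-03]), 'force': array([ 0.25487802,  0.27176842, -0.17140128]), 'ft_torque': array([-0.00266791, -0.056846  , -0.03416008]), 'gripper_force': 0.0, 'finger_gap': 0.0851872598492794}
scene 362.162544128339 362.162544128339 316.66339112463805 202.68250280051572 [[-0.2171, 0.9761, 0.0068, 0.1743], [0.7778, 0.1771, -0.6031, -0.3853], [-0.5899, -0.1257, -0.7976, 1.5125], [0.0, 0.0, 0.0, 1.0]]
top 466.33849804521077 466.33849804521077 325.8597032608998 198.27476523532752 [[-0.0058, -1.0, -0.0029, -0.0778], [-0.978, 0.0063, -0.2085, 0.5625], [0.2086, 0.0016, -0.978, 1.2872], [0.0, 0.0, 0.0, 1.0]]
```

View pics/scene0.png

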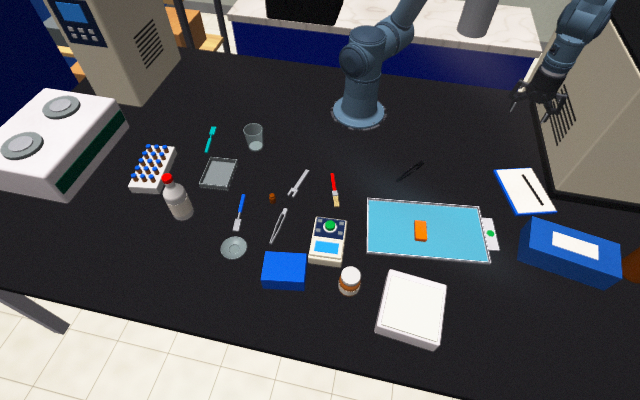

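View pics/top0.png

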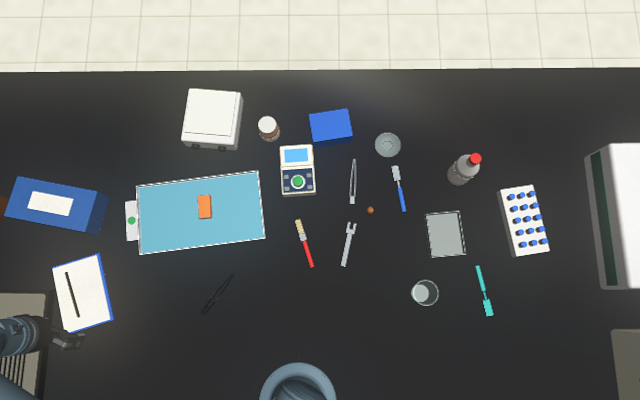

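The scene view shows the tray at (430,230), case (420,230), key (330,226), forceps (278,226), spatula (239,212), brush (335,190), spanner (299,182) and returns (218,173). The top view shows the case at (204,206), key (297,181), forceps (353,180), spatula (398,188), brush (304,243), spanner (348,244) and returns (446,234). No yellow probe is visible.

```bash
cat > h.py <<'E'
import numpy as np,cv2
from rig import r
def grab(n):
    f=r.grab_frame(n); f["n"]=n; return f
def proj(f,p):
    p=np.atleast_2d(p); c=(f["world_to_cam"]@np.c_[p,np.ones(len(p))].T).T
    return np.c_[f["fx"]*c[:,0]/c[:,2]+f["cx"],f["fy"]*c[:,1]/c[:,2]+f["cy"]]
def back(f,uv,z):
    W=np.linalg.inv(f["world_to_cam"]); uv=np.atleast_2d(uv).astype(float)
    d=np.c_[(uv[:,0]-f["cx"])/f["fx"],(uv[:,1]-f["cy"])/f["fy"],np.ones(len(uv))]@W[:3,:3].T
    o=W[:3,3]; return o+d*((z-o[2])/d[:,2])[:,None]
def tri(fa,a,fb,b):
    P=[np.array([[f["fx"],0,f["cx"]],[0,f["fy"],f["cy"]],[0,0,1]])@f["world_to_cam"][:3] for f in(fa,fb)]
    X=cv2.triangulatePoints(P[0],P[1],np.float64(a).reshape(2,1),np.float64(b).reshape(2,1)); return (X[:3]/X[3]).ravel()
def mask(f,kind):
    h=cv2.cvtColor(f["color"],cv2.COLOR_RGB2HSV).astype(int); H,S,V=h[...,0],h[...,1],h[...,2]
    return {"red":((H<6)|(H>174))&(S>150)&(V>90),"blue":(H>104)&(H<120)&(S>140)&(V>110),"orange":(H>6)&(H<17)&(S>170)&(V>150),
     "green":(H>50)&(H<88)&(S>120)&(V>70),"steel":(S<60)&(V>75),"tray":(H>88)&(H<104)&(S>60)&(V>110),"any":(V>75)}[kind].astype(np.uint8)
def comp(f,kind,near,rad=12,box=None):
    m=mask(f,kind)
    if box: k=np.zeros_like(m); x0,x1,y0,y1=box; k[y0:y1,x0:x1]=1; m*=k
    n,l,st,c=cv2.connectedComponentsWithStats(m,connectivity=8)
    best=max((i for i in range(1,n) if np.hypot(*(c[i]-near))<rad),key=lambda i:st[i,4],default=None)
    if best is None: return None
    ys,xs=np.nonzero(l==best); return np.c_[xs,ys].astype(float)
E
python3 - <<'E'
from h import *
np.set_printoptions(precision=4,suppress=True)
T=grab("top");S=grab("scene")
def line(f,p,z):
    w=back(f,p,z)[:,:2];c=w.mean(0);u=np.linalg.svd(w-c)[2][0];u=u if u[0]>0 else -u
    t=(w-c)@u; return c,np.degrees(np.arctan2(u[1],u[0])),t.min(),t.max(),len(w)
for nm,k,t,s,z in [("brush","red",(308,254),(334,183),.01),("spat","blue",(402,199),(241,205),.01),("case","orange",(204,206),(420,230),.021),
 ("key","green",(297,181),(330,226),.055),("mark","green",(132,220),(491,233),.01),("spanner","any",(348,244),(299,182),.008),("forceps","any",(353,180),(278,226),.01),
 ("spatall","any",(398,188),(239,212),.005),("brushall","any",(304,243),(335,190),.005)]:
    a=comp(T,k,t);b=comp(S,k,s)
    if a is None or b is None: print(nm,"none",a is None,b is None);continue
    print(nm,"tri",tri(T,a.mean(0),S,b.mean(0)));
    for f,p in((T,a),(S,b)): print("   ",*line(f,p,z))
I=T["color"][...,::-1]
cv2.imwrite("pics/c1.png",cv2.resize(I[140:280,270:470],None,fx=4,fy=4,interpolation=2))
cv2.imwrite("pics/c2.png",cv2.resize(I[150:270,110:280],None,fx=4.5,fy=4.5,interpolation=2))
E
```

```text
brush tri [ 0.4077 -0.0283  0.0041]
    [ 0.4071 -0.0277] 17.413463893270443 -0.040269381304540726 0.0400594163148131 124
    [ 0.4127 -0.0289] 17.68320343459498 -0.03834878118117403 0.03635144911927904 72
spat tri [ 0.5691 -0.3096  0.0031]
    [ 0.5674 -0.3076] 9.535518634925142 -0.03619785905793621 0.03627443496929624 114
    [ 0.5737 -0.3084] 9.445487792160536 -0.037473095883065036 0.03805011579436768 73
case tri [0.5633 0.2846 0.0328]
    [0.5655 0.2939] -6.236717366686618 -0.02236199532774535 0.014808366835162387 17
    [0.5575 0.2772] 4.598491398566397 -0.03537224308849384 0.035613938679904956 194
key tri [0.6178 0.0007 0.0474]
    [0.6157 0.0012] 14.251776507046081 -0.013488873931905834 0.014294167897976816 74
    [ 0.6231 -0.0003] 13.05978914512266 -0.01636188478610895 0.01649766114534593 84
mark tri [0.5108 0.497  0.0086]
    [0.5106 0.4974] -10.652476893297015 -0.009695348147642491 0.00936142581195288 39
    [0.5124 0.4948] -64.65502971133283 -0.010307835229175336 0.010086605229557089 32
spanner tri [ 0.4414 -0.1462 -0.0007]
    [ 0.4403 -0.1446] -12.829889705773258 -0.070653949108031 0.06273915208243849 281
    [ 0.4481 -0.1462] -13.19946457410933 -0.0739632881116443 0.060675586945987965 157
forceps tri [ 0.6258 -0.1643  0.0021]
    [ 0.6237 -0.1627] -4.304777631169693 -0.06684463157299801 0.07402454650376424 228
    [ 0.6301 -0.1643] -4.089153170194373 -0.06899187112798066 0.07192033940771436 155
spatall tri [ 0.6111 -0.3036 -0.0022]
    [ 0.6094 -0.3016] 9.68073153521441 -0.07835452927667351 0.0681666523715702 263
    [ 0.6148 -0.3023] 9.729140838148986 -0.08290380726166863 0.06649585110592214 188
brushall tri [ 0.4458 -0.016  -0.0011]
    [ 0.4453 -0.0158] 17.57430846795603 -0.07992143653668977 0.0699905865717687 289
    [ 0.45   -0.0163] 17.716600045182275 -0.0821121604246632 0.06608966404156096 172
```

View pics/c1.png

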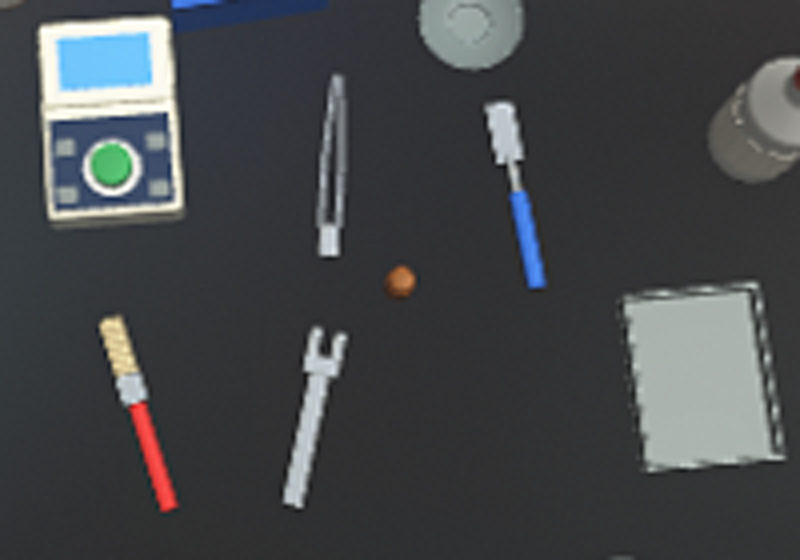

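View pics/c2.png

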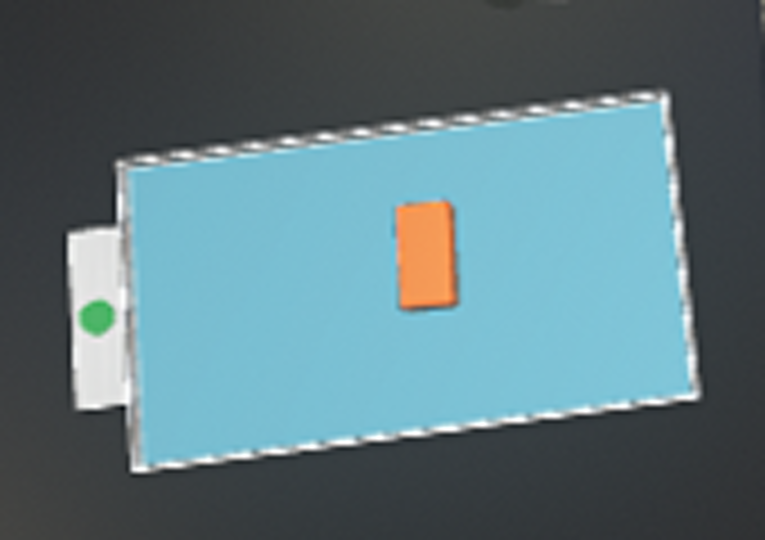

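The crops show the brush with its head up-left, the spanner fork up, the forceps point up and the spatula blade up, so all working ends point to +x. The tray is yawed a few degrees and the case lies across it, near its middle.

```bash
cat > m.py <<'E'
from h import *
np.set_printoptions(precision=4,suppress=True)
def rect(f,p,z):
    w=back(f,p,z)[:,:2]; c,s,a=cv2.minAreaRect((w*1000).astype(np.float32)); return np.array(c),np.array(s),a
if __name__=="__main__":
    T=grab("top");S=grab("scene")
    for f,bx,k,near,rad,z in [(T,(120,280,160,260),"tray",(200,212),30,.003),(S,(355,500,190,270),"tray",(430,230),30,.003),
        (T,(420,470,200,262),"any",(446,234),10,.012),(S,(195,240,150,195),"any",(218,173),10,.012)]:
        p=comp(f,k,near,rad,bx); print(f["n"],k,len(p),*rect(f,p,z))
    for f,c in((T,(204,206)),(S,(420,230))):
        h=cv2.cvtColor(f["color"],cv2.COLOR_RGB2HSV).astype(int); m=((h[...,0]<20)&(h[...,1]>110)&(h[...,2]>120)).astype(np.uint8)
        l=cv2.connectedComponents(m)[1]; ys,xs=np.nonzero(l==l[c[1],c[0]]); p=np.c_[xs,ys]; print(f["n"],"case",len(p),p.mean(0),*rect(f,p,.021),back(f,p,.015).mean(0))
E
python3 m.py
```

```text
top tray 7522 [534.7058 296.4009] [198.541  360.4969] 7.174411773681641
scene tray 5628 [537.0719 292.9733] [197.748  360.4609] 7.054773807525635
top any 1550 [ 464.7   -431.029] [134.0342 105.5902] 4.270723819732666
scene any 677 [ 460.0138 -435.5719] [134.3523 102.4987] 4.6251749992370605
top case 277 [204.3538 206.0578] [548.8278 280.0177] [67.5913 35.6924] 2.634361743927002 [0.5501 0.2805 0.015 ]
scene case 233 [420.206  230.4979] [559.2282 277.7904] [76.3158 33.9052] 3.2238171100616455 [0.5557 0.2781 0.015 ]
```

```bash
python3 -m jog '[[[1,5,-6,0,0,0,5],[1,9,-12,0,0,0,10],[1,13.5,-17.8,0,0,0,15],[1,13.5,-17.8,0,0,0,15],[1,13.5,-17.8,0,0,0,15]]]' 40
python3 -m jog '[[[1,5,-6,0,0,0,5],[1,9,-12,0,0,0,10],[1,13.5,-17.8,0,0,0,14],[1,13.5,-17.8,0,0,0,14],[1,13.5,-17.8,0,0,0,14]]]'
python3 -m jog '[[[1,5,-6,-2,0,0,0],[1,9,-12,-6,0,0,0],[1,13.6,-17.7,-12,0,0,0],[1,13.6,-17.7,-12,0,0,0],[1,13.6,-17.7,-12,0,0,0]]]'
python3 - <<'E'
from h import *
for n in("scene","top"):
    f=grab(n);s=r.read_state();u=proj(f,[s["tool_pos"],[.617,.0005,.055]]);print(n,u)
    x,y=u[0].astype(int)
    I=np.ascontiguousarray(f["color"][...,::-1]);I=I[y-30:y+30,x-40:x+40];I=cv2.resize(I,None,fx=5,fy=5,interpolation=2)
    for q in u: cv2.drawMarker(I,tuple(int(v) for v in ((q-[x-40,y-30])*5+2)),(255,0,255),0,12,1)
    cv2.imwrite(f"pics/k_{n}.png",I)
a,b=cv2.imread("pics/k_scene.png"),cv2.imread("pics/k_top.png");cv2.imwrite("pics/k.png",np.hstack([a,b]))
E
```

```text
clock: 0.92
tool_pos: [0.3495, 0.3543, 0.2314]
ee_rot: [0.192, 3.135, -0.0]
force: [-0.7, -0.2, 0.7]
finger_gap: -0.0002
gripper_force: 0.0
clock: 1.55
tool_pos: [0.4844, 0.1772, 0.2311]
ee_rot: [-0.194, 3.135, 0.001]
force: [-1.0, 0.1, 0.3]
finger_gap: -0.0
gripper_force: 0.0
clock: 2.17
tool_pos: [0.6183, 0.0007, 0.1076]
ee_rot: [0.196, -3.13, -0.002]
force: [-0.3, 0.2, 0.4]
finger_gap: 0.0002
gripper_force: 0.0
scene [[331.10720197 213.02212109]
 [330.19068708 222.85206404]]
top [[295.84229042 174.96761516]
 [297.75916255 180.32807138]]
```

View pics/k.png

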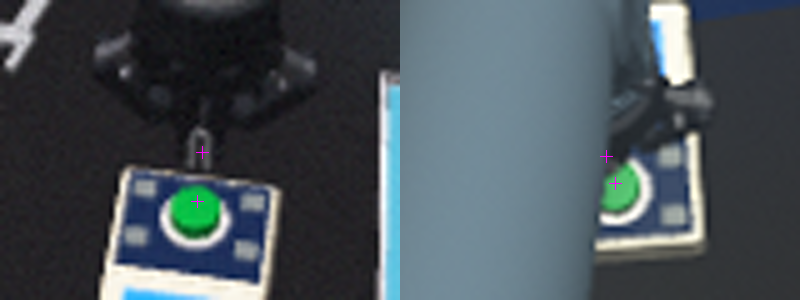

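The markers show the fingertip in line with the key in both views: dome at (195,210) in the left half and (618,190) in the right half. I'll press now.

```bash
python3 -m jog '[[[1,0,0,-2.5,0,0,0],[1,0,0,-4.2,0,0,0],[1,0,0,-5,0,0,0],[1,0,0,-5,0,0,0]]]' | egrep 'pos|^force'
for i in 1; do python3 -m jog '[[[1,0,0,-0.1,0,0,0],[1,0,0,-0.2,0,0,0],[1,0,0,-0.3,0,0,0],[1,0,0,-0.3,0,0,0]]]'| egrep 'pos|^force'
python3 -m jog '[[[1,0,0,-0.1,0,0,0],[1,0,0,-0.1,0,0,0]]]'| egrep 'pos|^force'
python3 -m jog '[[[1,0,0,-0.1,0,0,0],[1,0,0,-0.1,0,0,0]]]'| egrep 'pos|^force'; done
```

```text
tool_pos: [0.6189, 0.0025, 0.062]
force: [0.2, 0.8, 0.3]
tool_pos: [0.6192, 0.0009, 0.0583]
force: [0.3, -0.7, 1.0]
tool_pos: [0.6191, 0.001, 0.0572]
force: [-0.5, 0.6, -0.3]
tool_pos: [0.6191, 0.0011, 0.0562]
force: [-0.5, 0.6, 0.3]
```

```bash
for i in 1; do
python3 -m jog '[[[1,0,0,-0.1,0,0,0],[1,0,0,-0.2,0,0,0],[1,0,0,-0.2,0,0,0]]]'| egrep 'pos|^force'
python3 -m jog '[[[1,0,0,-0.1,0,0,0],[1,0,0,-0.1,0,0,0]]]'| egrep 'pos|^force'
python3 -m jog '[[[1,0,0,-0.1,0,0,0],[1,0,0,-0.1,0,0,0]]]'| egrep 'pos|^force'; done
```

```text
tool_pos: [0.6193, 0.0011, 0.0546]
force: [0.0, -0.8, 1.9]
tool_pos: [0.6193, 0.0011, 0.0537]
force: [-1.4, 0.0, 4.7]
tool_pos: [0.6193, 0.0011, 0.0526]
force: [-0.9, -0.6, 5.6]
```

```bash
for i in 1; do
python3 -m jog '[[[1,0,0,-0.1,0,0,0],[1,0,0,-0.1,0,0,0]]]'| egrep 'pos|^force'
python3 -m jog '[[[1,0,0,-0.1,0,0,0],[1,0,0,-0.1,0,0,0]]]'| egrep 'pos|^force'
python3 -m jog '[[[1,0,0,-0.05,0,0,0],[1,0,0,-0.05,0,0,0]]]'| egrep 'pos|^force';done
```

```text
tool_pos: [0.6193, 0.001, 0.0514]
force: [-1.3, -0.6, 3.6]
tool_pos: [0.6193, 0.0011, 0.0501]
force: [-0.3, -0.3, 2.1]
tool_pos: [0.6192, 0.0011, 0.0497]
force: [-0.4, 0.2, 2.3]
```

Force peaked at 5.6 N and fell to 2.3 N at about 5.5 mm of travel, so the key clicked. I'll release it and move on to the case.

```bash
python3 -m jog '[[[1,0,0,3,0,0,0],[1,0,0,8,0,0,0],[0.8,0,0,12,0,0,0]]]'| egrep 'pos|^force'
python3 -m jog '[[[0.3,-1,4,0,0,0,-1],[0.3,-3,10,0,0,0,-2],[0.3,-4,16,0,0,0,-3],[0.3,-5,22,0,0,0,-4],[0.3,-6.6,27.8,0,0,0,-4]]]'| egrep 'pos|^force|gap'
python3 -m jog '[[[0.3,0,0,-3,0,0,0],[0.3,0,0,-8,0,0,0],[0.3,0,0,-10,0,0,0],[0.3,0,0,-10,0,0,0],[0.3,0,0,-10,0,0,0]]]'
python3 - <<'E'
from h import *
f=grab("scene");s=r.read_state();u=proj(f,[s["tool_pos"]]);x,y=u[0].astype(int)
I=cv2.resize(f["color"][y-45:y+45,x-60:x+60,::-1],None,fx=5,fy=5,interpolation=2);cv2.imwrite("pics/case.png",I)
E
```

```text
tool_pos: [0.6191, 0.0011, 0.1711]
force: [0.7, 0.5, 0.1]
tool_pos: [0.5527, 0.2809, 0.1693]
force: [0.7, -0.0, 0.6]
finger_gap: 0.0598
clock: 7.02
tool_pos: [0.5539, 0.2792, 0.0707]
ee_rot: [-0.089, 3.139, 0.001]
force: [0.2, 0.9, 0.8]
finger_gap: 0.0599
gripper_force: 0.0
```

View pics/case.png

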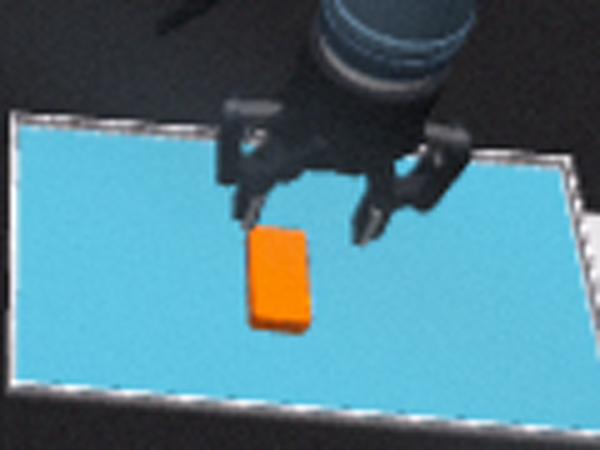

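The case at (279,278) sits between the open fingers at (245,210) and (370,225), within 3 mm once parallax is allowed for. I'll lower and grip.

```bash
python3 -m jog '[[[0.3,0,-0.2,-3,0,0,0],[0.3,0,-0.2,-5.5,0,0,0],[0.3,0,-0.2,-6.4,0,0,0],[0.3,0,-0.2,-6.4,0,0,0],[0.6,0,-0.2,-6.4,0,0,0]]]' 40
python3 -m jog '[[[1,0,0,0,0,0,0],[1,0,0,0,0,0,0],[1,0,0,0,0,0,0],[1,0,0,0,0,0,0]]]'
```

```text
clock: 7.7
tool_pos: [0.5544, 0.2775, 0.0073]
ee_rot: [-0.089, 3.138, 0.001]
force: [0.3, 0.8, -0.2]
finger_gap: 0.0426
gripper_force: 0.0
clock: 8.2
tool_pos: [0.5547, 0.2776, 0.0075]
ee_rot: [-0.089, 3.137, 0.002]
force: [-0.3, 0.6, 5.9]
finger_gap: 0.0352
gripper_force: 42.0
```

```bash
python3 -m jog '[[[1,0,0,3,0,0,0],[1,0,0,8,0,0,0],[1,0,0,13,0,0,0],[1,0,0,16,0,0,0]]]' | egrep 'pos|gap|grip'
python3 -m jog '[[[1,-0.4,-4,0,0,0,0],[1,-1,-9,0,0,0,0],[1,-2,-14.5,0,0,0,0],[1,-3,-20,0,0,0,0],[1,-3.4,-24,0,0,0,0]]]'| egrep 'pos|gap|grip'
python3 -m jog '[[[1,-0.8,-6,0,0,0,0],[1,-1.6,-12,0,0,0,0],[1,-2.4,-18,0,0,0,0],[1,-3,-24,0,0,0,0],[1,-3,-24,0,0,0,0]]]'| egrep 'pos|gap|grip'
python3 -m jog '[[[1,-0.8,-6,0,0,0,0],[1,-1.6,-12,0,0,0,0],[1,-2.4,-18,0,0,0,0],[1,-2.8,-23,0,0,0,0],[1,-2.8,-23,0,0,0,1]]]'| egrep 'pos|gap|grip'
python3 -m jog '[[[1,0,0,-4,0,0,0],[1,0,0,-8,0,0,0],[1,0,0,-11,0,0,0],[1,0,0,-11,0,0,0]]]'
python3 - <<'E'
from h import *
for n in("scene","top"):
    f=grab(n);s=r.read_state();u=proj(f,[s["tool_pos"]]);x,y=u[0].astype(int)
    I=cv2.resize(f["color"][y-40:y+40,x-40:x+40,::-1],None,fx=5,fy=5,interpolation=2);cv2.imwrite(f"pics/r_{n}.png",I)
a,b=cv2.imread("pics/r_scene.png"),cv2.imread("pics/r_top.png");cv2.imwrite("pics/r.png",np.hstack([a,b]))
E
```

```text
tool_pos: [0.5542, 0.2775, 0.1691]
finger_gap: 0.035
gripper_force: 41.3
tool_pos: [0.5182, 0.0351, 0.166]
finger_gap: 0.0349
gripper_force: 41.3
tool_pos: [0.4888, -0.2071, 0.166]
finger_gap: 0.0345
gripper_force: 41.3
tool_pos: [0.4609, -0.4355, 0.1653]
finger_gap: 0.0347
gripper_force: 41.3
clock: 11.08
tool_pos: [0.4599, -0.4288, 0.0532]
ee_rot: [0.119, -3.135, -0.009]
force: [-0.6, 0.2, -0.8]
finger_gap: 0.0346
gripper_force: 41.3
```

View pics/r.png

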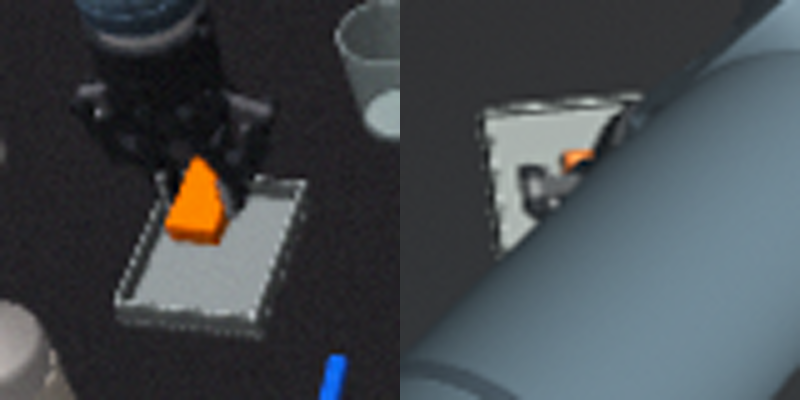

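The case hangs over the returns tray, at (195,220) in the left half and (575,160) in the right half, and is close to central allowing for its height. I'll lower and release it.

```bash
python3 -m jog '[[[1,0,0,-2,0,0,0],[1,0,0,-3.5,0,0,0],[1,0,0,-4.4,0,0,0],[1,0,0,-4.4,0,0,0]]]' 
python3 -m jog '[[[0.48,0,0,0,0,0,0],[0.48,0,0,0,0,0,0],[0.48,0,0,0,0,0,0],[0.48,0,0,0,0,0,0]]]' |egrep 'pos|gap|grip'
python3 -m jog '[[[0.48,0,0,3,0,0,0],[0.48,0,0,8,0,0,0],[0.48,0,0,13,0,0,0],[0.48,0,0,16,0,0,0]]]' | egrep 'pos|gap|grip'
python3 -m jog '[[[0.48,2,5,0,0,0,0],[0.48,4,10,0,0,0,0],[0.48,6,15,0,0,0,0],[0.48,6,18,0,0,0,0]]]' | egrep 'pos|gap|grip'
cat > g.py <<'E'
from h import *
# instruments: mean of both views, mid & yaw from whole silhouettes
def find(names=None,view=("top","scene")):
    F=[grab(n) for n in view]; out={}
    L={"forceps":(.626,-.163,.005,70,70),"spatula":(.605,-.303,.005,74,71),"brush":(.440,-.017,.005,74,74),"spanner":(.441,-.146,.004,66,66)}
    for n,(x,y,z,fr,bk) in L.items():
        if names and n not in names: continue
        for f in F:
            p=comp(f,"any",proj(f,[[x,y,z]])[0],18)
            if p is None: print(n,f["n"],"none");continue
            w=back(f,p,z)[:,:2];c=w.mean(0);u=np.linalg.svd(w-c)[2][0];u=u if u[0]>0 else -u
            t=(w-c)@u;a,b=t.min(),t.max();g=c+u*((a+bk/1000+b-fr/1000)/2)
            print(n,f["n"],len(p),"len %.0f"%((b-a)*1000),"mid",g.round(4),"yaw %.1f"%np.degrees(np.arctan2(u[1],u[0])))
if __name__=="__main__":
    import sys; find(sys.argv[1:])
E
python3 g.py
python3 - <<'E'
from h import *
f=grab("scene");I=cv2.resize(f["color"][110:270,180:380,::-1],None,fx=4,fy=3.75,interpolation=2);cv2.imwrite("pics/s1.png",I[:, :800])
E
```

```text
clock: 11.68
tool_pos: [0.4609, -0.4325, 0.0114]
ee_rot: [0.116, -3.139, -0.002]
force: [-0.1, -0.5, -0.3]
finger_gap: 0.0351
gripper_force: 41.3
tool_pos: [0.4613, -0.4331, 0.0121]
finger_gap: 0.0443
gripper_force: 0.0
tool_pos: [0.462, -0.4338, 0.1751]
finger_gap: 0.0445
gripper_force: 0.0
tool_pos: [0.5222, -0.2505, 0.1719]
finger_gap: 0.0443
gripper_force: 0.0
forceps top 233 len 141 mid [ 0.6285 -0.1633] yaw -4.3
forceps scene 156 len 142 mid [ 0.6285 -0.1656] yaw -4.1
spatula top none
spatula scene 189 len 150 mid [ 0.6052 -0.304 ] yaw 9.7
brush top 289 len 150 mid [ 0.4406 -0.0173] yaw 17.6
brush scene 175 len 148 mid [ 0.4423 -0.0186] yaw 17.6
spanner top none
spanner scene 159 len 135 mid [ 0.4384 -0.1454] yaw -13.0
```

View pics/s1.png

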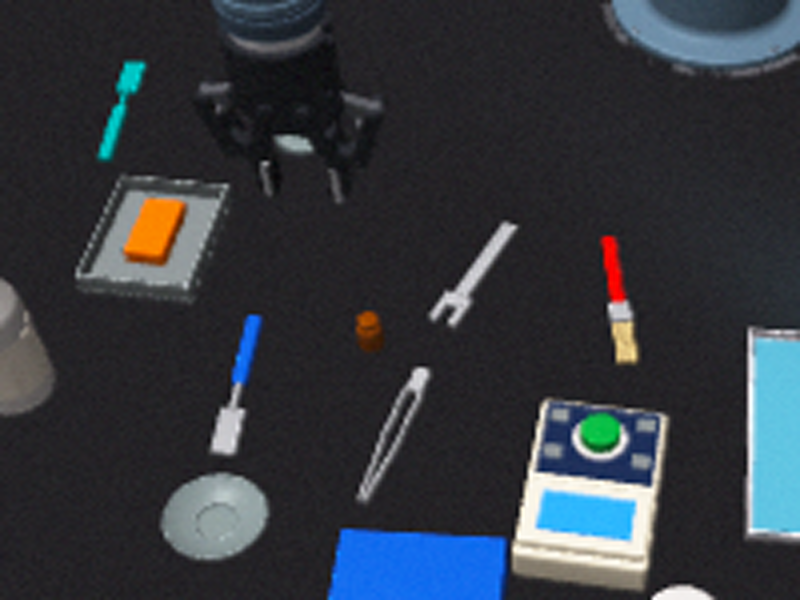

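The case now lies flat inside the returns tray at (155,230) and no instrument has moved. Next is the spatula, gripped 8 mm back on its handle.

```bash
python3 -m jog '[[[0.48,3,-2,0,0,0,2],[0.48,6,-4,-3,0,0,5.5],[0.48,7.4,-5.3,-6,0,0,5.5],[0.48,7.4,-5.3,-8,0,0,5.5],[0.48,7.4,-5.3,-8,0,0,5.5]]]' | egrep 'pos|gap|rot'
python3 g.py spatula
```

```text
tool_pos: [0.5935, -0.3065, 0.0894]
ee_rot: [0.264, -3.127, -0.004]
finger_gap: 0.0446
spatula top none
spatula scene 195 len 175 mid [ 0.5928 -0.3067] yaw 10.3
```

```bash
python3 -m jog '[[[0.48,0.2,0.2,-4,0,0,0],[0.48,0.2,0.2,-7.5,0,0,0],[0.48,0.2,0.2,-8.4,0,0,0],[0.48,0.2,0.2,-8.4,0,0,0]]]' 40 | egrep 'pos|gap|^force'
python3 -m jog '[[[1,0,0,0,0,0,0],[1,0,0,0,0,0,0],[1,0,0,0,0,0,0],[1,0,0,0,0,0,0]]]' | egrep 'pos|gap|^force|grip'
```

```text
tool_pos: [0.5975, -0.3043, 0.0089]
force: [0.5, 0.3, 0.6]
finger_gap: 0.0444
tool_pos: [0.5989, -0.3031, 0.0113]
force: [-1.5, 5.4, 12.0]
finger_gap: 0.0002
gripper_force: 21.1
```

The fingers closed over the top of the handle because they were too high. I'll rise, look, and go lower with a narrower opening.

```bash
python3 -m jog '[[[0.9,0,0,3,0,0,0],[0.65,0,0,6,0,0,0],[0.65,0,0,8,0,0,0],[0.65,0,0,8,0,0,0]]]' 40 | egrep 'pos|gap|^force'
python3 - <<'E'
from h import *
f=grab("scene");s=r.read_state();p=s["tool_pos"];u=proj(f,[p,[p[0],p[1],.008]]);x,y=u[1].astype(int)
b=comp(f,"blue",proj(f,[[.567,-.308,.01]])[0],25); 
w=back(f,b,.008)[:,:2];print(len(b),w.mean(0),w.min(0),w.max(0)); d=np.linalg.svd(w-w.mean(0))[2][0];print(np.degrees(np.arctan(d[1]/d[0])))
I=np.ascontiguousarray(f["color"][y-45:y+45,x-60:x+60,::-1]);I=cv2.resize(I,None,fx=5,fy=5,interpolation=2)
for q in u: cv2.drawMarker(I,tuple(int(v) for v in ((q-[x-60,y-45])*5+2)),(255,0,255),0,12,1)
cv2.imwrite("pics/sp.png",I)
E
```

```text
tool_pos: [0.5991, -0.3051, 0.0908]
force: [-0.1, 0.1, -0.2]
finger_gap: 0.0296
67 [ 0.57594909 -0.31170754] [ 0.53559023 -0.32132178] [ 0.61127107 -0.30145152]
7.916887878174469
```

View pics/sp.png

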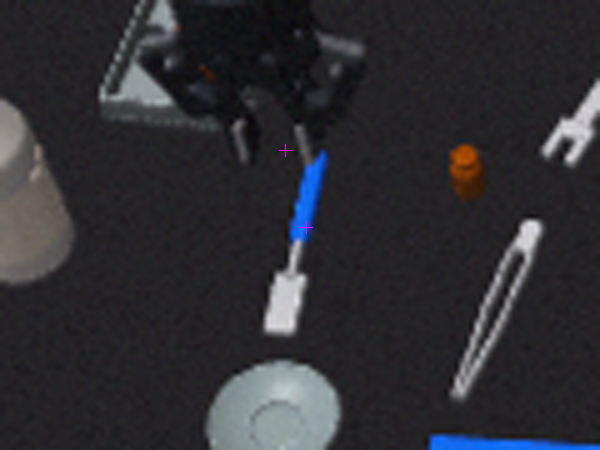

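The spatula is still there, its handle running from (320,155) to (298,240), and the finger midpoint drops onto it. I'll retry lower and 4 mm further back.

```bash
python3 -m jog '[[[0.65,-0.4,0,-4,0,0,-1],[0.65,-0.4,0,-7,0,0,-1],[0.65,-0.4,0,-8.5,0,0,-1],[0.65,-0.4,0,-8.8,0,0,-1],[0.65,-0.4,0,-8.8,0,0,-1]]]' 40 | egrep 'pos|gap|^force'
python3 -m jog '[[[0.65,0,0,0,0,0,0],[0.65,0,0,0,0,0,0]]]' | egrep 'pos|gap|^force|grip'
```

```text
tool_pos: [0.5931, -0.3038, -0.0001]
force: [-0.3, -0.6, -0.1]
finger_gap: 0.0298
tool_pos: [0.5934, -0.3041, -0.0001]
force: [-0.5, -0.9, 0.8]
finger_gap: 0.0302
gripper_force: 0.0
```

```bash
python3 -m jog '[[[0.75,0,0,0.2,0,0,0],[1,0,0,0.2,0,0,0],[1,0,0,0.2,0,0,0],[1,0,0,0.2,0,0,0],[1,0,0,0.2,0,0,0]]]' 40 | egrep 'pos|gap|^force|grip'
```

```text
tool_pos: [0.5936, -0.3042, 0.0023]
force: [0.5, -0.0, 3.6]
finger_gap: 0.0116
gripper_force: 42.1
```

```bash
python3 -m jog '[[[1,0,0,2,0,0,0],[1,0,0,6,0,0,0],[1,0,0,11,0,0,0],[1,0,0,14,0,0,0]]]' 60 | egrep 'pos|gap|grip'
python3 -m jog '[[[1,-0.7,4,0,0,0,0],[1,-1.4,9,0,0,0,0],[1,-2,15,0,0,0,-1],[1,-2.4,20,0,0,0,-1.5],[1,-2.4,22,0,0,0,-1.5]]]'| egrep 'pos|gap|grip'
python3 -m jog '[[[1,-0.7,5,0,0,0,0],[1,-1.4,11,0,0,0,0],[1,-2,17,0,0,0,0],[1,-2.4,21,0,0,0,0],[1,-2.4,22,0,0,0,0]]]'| egrep 'pos|gap|grip'
python3 -m jog '[[[1,-0.7,5,0,0,0,0],[1,-1.4,11,0,0,0,0],[1,-2,16,-3,0,0,0],[1,-2.2,19.3,-7,0,0,0],[1,-2.2,19.3,-8,0,0,0]]]'| egrep 'pos|gap|grip'
python3 -m jog '[[[1,0,0,0,0,0,0],[1,0,0,0,0,0,0]]]'
python3 - <<'E'
from h import *
for n in("scene","top"):
    f=grab(n);s=r.read_state();u=proj(f,[s["tool_pos"]]);x,y=u[0].astype(int)
    I=cv2.resize(f["color"][y-50:y+50,x-40:x+40,::-1],None,fx=5,fy=5,interpolation=2);cv2.imwrite(f"pics/r_{n}.png",I)
a,b=cv2.imread("pics/r_scene.png"),cv2.imread("pics/r_top.png");cv2.imwrite("pics/p1.png",np.hstack([a,b]))
E
```

```text
tool_pos: [0.5937, -0.3042, 0.144]
finger_gap: 0.0109
gripper_force: 61.0
tool_pos: [0.5679, -0.0812, 0.1412]
finger_gap: 0.0108
gripper_force: 61.0
tool_pos: [0.5449, 0.1377, 0.1414]
finger_gap: 0.0108
gripper_force: 61.0
tool_pos: [0.5216, 0.329, 0.0584]
finger_gap: 0.011
gripper_force: 61.0
clock: 19.73
tool_pos: [0.5247, 0.3279, 0.0631]
ee_rot: [-0.195, 3.134, 0.001]
force: [-0.4, 0.3, -0.3]
finger_gap: 0.0106
gripper_force: 61.0
```

View pics/p1.png

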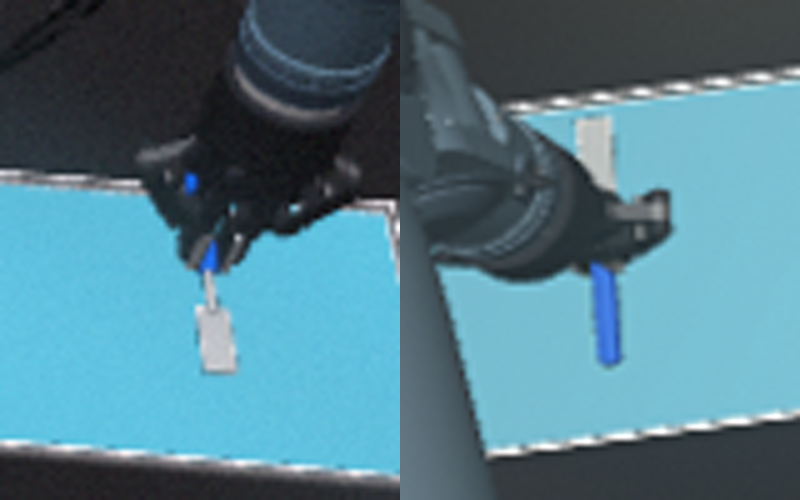

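The spatula is held level with its blade to the far wall, at (215,340) in the left half and (600,150) in the right half. I'll lower it.

```bash
python3 -m jog '[[[1,0,0.1,-2,0,0,0],[1,0,0.1,-4,0,0,0],[1,0,0.1,-5.2,0,0,0],[1,0,0.1,-5.2,0,0,0]]]' | egrep 'pos|gap|^force'
python3 -m jog '[[[1,0,0,-0.3,0,0,0],[1,0,0,-0.4,0,0,0],[1,0,0,-0.4,0,0,0]]]' | egrep 'pos|gap|^force'
```

```text
tool_pos: [0.5228, 0.3295, 0.0095]
force: [-0.5, -0.2, -0.2]
finger_gap: 0.0107
tool_pos: [0.5235, 0.3302, 0.0062]
force: [0.4, -0.1, -0.5]
finger_gap: 0.0106
```

```bash
python3 -m jog '[[[1,0,0,-0.1,0,0,0],[0.65,0,0,-0.1,0,0,0],[0.65,0,0,-0.1,0,0,0],[0.65,0,0,-0.1,0,0,0],[0.65,0,0,-0.1,0,0,0]]]' | egrep 'pos|gap|^force'
python3 -m jog '[[[0.65,0,0,2,0,0,0],[0.65,0,0,7,0,0,0],[0.65,0,0,11,0,0,0],[0.65,0,0,13,0,0,0]]]' | egrep 'pos|gap'
python3 -m jog '[[[0.62,1,-5,0,0,0,-2],[0.62,2,-10,0,0,0,-4],[0.62,3,-16,0,0,0,-6],[0.62,4,-22,0,0,0,-8],[0.62,5,-26,0,0,0,-11]]]'| egrep 'pos|gap'
python3 -m jog '[[[0.62,1,-5,0,0,0,0],[0.62,2,-11,0,0,0,0],[0.62,3.5,-17,0,0,0,0],[0.62,5.5,-22,-4,0,0,0],[0.62,5.5,-23.4,-7,0,0,0]]]'| egrep 'pos|gap'
python3 -m jog '[[[0.62,0,0,0,0,0,0],[0.62,0,0,0,0,0,0]]]'
python3 g.py forceps brush spanner
python3 - <<'E'
from h import *
f=grab("scene");s=r.read_state();p=s["tool_pos"];u=proj(f,[p,[p[0],p[1],.005]]);x,y=u[1].astype(int)
I=np.ascontiguousarray(f["color"][y-45:y+45,x-40:x+40,::-1]);I=cv2.resize(I,None,fx=5,fy=5,interpolation=2)
for q in u: cv2.drawMarker(I,tuple(int(v) for v in ((q-[x-40,y-45])*5+2)),(255,0,255),0,12,1)
J=cv2.resize(f["color"][185:275,350:430,::-1],None,fx=5,fy=5,interpolation=2)
cv2.imwrite("pics/fo.png",np.hstack([I,J]))
E
```

```text
tool_pos: [0.5232, 0.33, 0.0048]
force: [0.0, -0.4, 0.0]
finger_gap: 0.0295
tool_pos: [0.5245, 0.3307, 0.1378]
finger_gap: 0.0299
tool_pos: [0.5732, 0.0675, 0.1349]
finger_gap: 0.0325
tool_pos: [0.6296, -0.1676, 0.0641]
finger_gap: 0.0325
clock: 23.32
tool_pos: [0.6284, -0.1632, 0.0659]
ee_rot: [0.102, 3.139, 0.001]
force: [-0.3, 0.5, 1.3]
finger_gap: 0.0325
gripper_force: 0.0
forceps top none
forceps scene 121 len 118 mid [ 0.6403 -0.167 ] yaw -2.9
brush top none
brush scene 174 len 148 mid [ 0.4423 -0.0186] yaw 17.5
spanner top none
spanner scene 178 len 146 mid [ 0.444  -0.1457] yaw -10.1
```

View pics/fo.png

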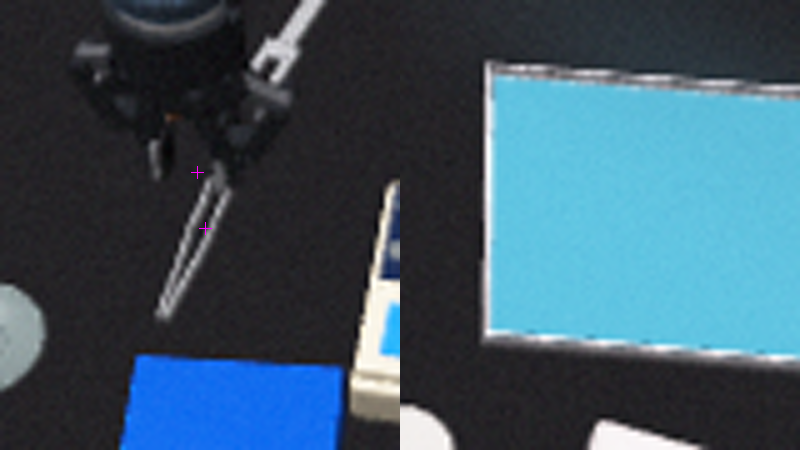

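The forceps at (200,230) sit under the finger midpoint (195,170), in line with it.

```bash
python3 -m jog '[[[0.62,0,0,-3,0,0,0],[0.62,0,-0.1,-5.5,0,0,0],[0.62,0,-0.1,-6.2,0,0,0],[0.62,0,-0.1,-6.2,0,0,0],[0.62,0,-0.1,-6.2,0,0,0]]]' 60 | egrep 'pos|gap|^force'
python3 -m jog '[[[0.7,0,0,0,0,0,0],[0.8,0,0,0,0,0,0],[1,0,0,0,0,0,0],[1,0,0,0,0,0,0],[1,0,0,0,0,0,0]]]' | egrep 'pos|gap|^force|grip'
```

```text
tool_pos: [0.6294, -0.1651, 0.0045]
force: [0.2, -0.4, -0.1]
finger_gap: 0.0323
tool_pos: [0.6288, -0.1651, 0.0037]
force: [-0.7, 1.0, 5.6]
finger_gap: 0.0138
gripper_force: 59.1
```

```bash
python3 -m jog '[[[1,0,0,2,0,0,0],[1,0,0,6,0,0,0],[1,0,0,11,0,0,0],[1,0,0,14,0,0,0]]]' | egrep 'pos|gap|grip'
python3 -m jog '[[[1,-1,4,0,0,0,1],[1,-2,9,0,0,0,3],[1,-3,15,0,0,0,5],[1,-4,20,0,0,0,7],[1,-4.5,22,0,0,0,7]]]'| egrep 'pos|gap|grip'
python3 -m jog '[[[1,-0.7,5,0,0,0,1],[1,-1.4,11,0,0,0,2],[1,-3,17,0,0,0,3.5],[1,-3.5,21,0,0,0,3.5],[1,-3.5,22,0,0,0,3.5]]]'| egrep 'pos|gap|grip'
python3 -m jog '[[[1,-0.7,4,0,0,0,0],[1,-1.4,8,0,0,0,0],[1,-2,12,-3,0,0,0],[1,-2.6,12.4,-6,0,0,0],[1,-2.6,12.4,-7,0,0,0]]]'| egrep 'pos|gap|grip'
python3 -m jog '[[[1,0,0,0,0,0,0],[1,0,0,0,0,0,0]]]'
python3 - <<'E'
from h import *
for n in("scene","top"):
    f=grab(n);s=r.read_state();u=proj(f,[s["tool_pos"]]);x,y=u[0].astype(int)
    I=cv2.resize(f["color"][y-50:y+50,x-40:x+40,::-1],None,fx=5,fy=5,interpolation=2);cv2.imwrite(f"pics/r_{n}.png",I)
a,b=cv2.imread("pics/r_scene.png"),cv2.imread("pics/r_top.png");cv2.imwrite("pics/p2.png",np.hstack([a,b]))
E
```

```text
tool_pos: [0.6289, -0.1653, 0.1452]
finger_gap: 0.0139
gripper_force: 58.7
tool_pos: [0.5819, 0.0575, 0.1424]
finger_gap: 0.0136
gripper_force: 58.7
tool_pos: [0.5478, 0.2767, 0.1424]
finger_gap: 0.0137
gripper_force: 58.8
tool_pos: [0.5211, 0.3972, 0.0702]
finger_gap: 0.0138
gripper_force: 58.8
clock: 27.35
tool_pos: [0.5238, 0.3986, 0.0743]
ee_rot: [-0.182, 3.134, 0.002]
force: [0.4, -0.2, -0.1]
finger_gap: 0.0135
gripper_force: 58.8
```

View pics/p2.png

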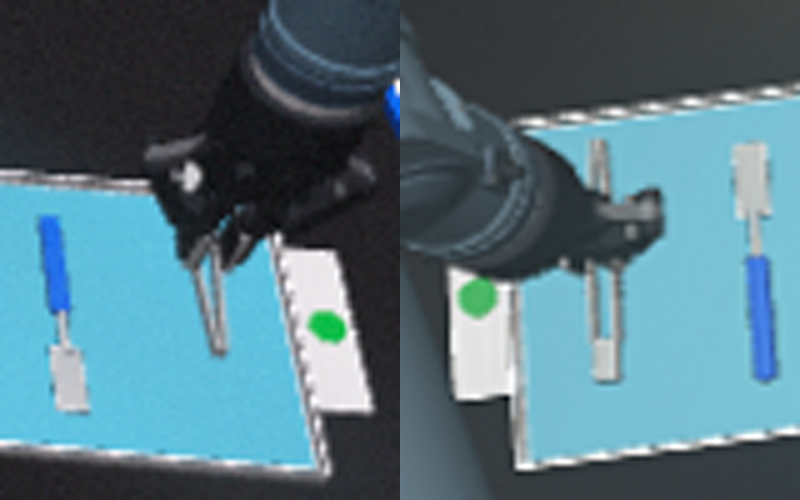

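The forceps are level with the point to the far wall, beside the mark, about 70 mm from the laid spatula at (60,310). I'll lower and release, then fetch the brush.

```bash
python3 -m jog '[[[1,0,0,-3,0,0,0],[1,0,0,-5.5,0,0,0],[1,0,0,-6.5,0,0,0],[1,0,0,-6.7,0,0,0],[1,0,0,-6.7,0,0,0]]]' | egrep 'pos|gap|^force'
python3 -m jog '[[[0.9,0,0,0,0,0,0],[0.6,0,0,0,0,0,0],[0.6,0,0,0,0,0,0],[0.6,0,0,0,0,0,0],[0.6,0,0,0,0,0,0]]]' | egrep 'pos|gap|^force'
python3 -m jog '[[[0.62,0,0,2,0,0,0],[0.62,0,0,7,0,0,0],[0.62,0,0,11,0,0,0],[0.62,0,0,13,0,0,0]]]' | egrep 'pos|gap'
python3 -m jog '[[[0.62,-1,-5,0,0,0,2],[0.62,-2,-10,0,0,0,5],[0.62,-3,-15,0,0,0,8],[0.62,-4,-20,0,0,0,11],[0.62,-4,-20,0,0,0,11]]]'| egrep 'pos|gap'
python3 -m jog '[[[0.62,-1,-5,0,0,0,0],[0.62,-2,-11,0,0,0,0],[0.62,-3.5,-17,0,0,0,0],[0.62,-5,-21.9,-4,0,0,0],[0.62,-5,-21.9,-5,0,0,0]]]'| egrep 'pos|gap'
python3 -m jog '[[[0.62,0,0,0,0,0,0],[0.62,0,0,0,0,0,0]]]'
cat > chk.py <<'E'
from h import *
import sys
# angle/position of coloured handle (scene), finger position for reference
k,x,y=sys.argv[1],float(sys.argv[2]),float(sys.argv[3])
for n in("scene","top"):
    f=grab(n);b=comp(f,k,proj(f,[[x,y,.005]])[0],25)
    if b is None: print(n,None);continue
    w=back(f,b,.005)[:,:2];c=w.mean(0);d=np.linalg.svd(w-c)[2][0];d=d if d[0]>0 else -d;t=(w-c)@d
    print(n,len(b),"back",(c+d*t.min()).round(4),"front",(c+d*t.max()).round(4),"yaw %.1f"%np.degrees(np.arctan2(d[1],d[0])))
E
python3 chk.py red .408 -.028;python3 chk.py any .44 -.017; python3 chk.py any .44 -.146
```

```text
tool_pos: [0.523, 0.3994, 0.0069]
force: [-0.3, 0.1, -0.1]
finger_gap: 0.0136
tool_pos: [0.5222, 0.3991, 0.0058]
force: [1.0, 0.1, -0.5]
finger_gap: 0.0344
tool_pos: [0.5234, 0.3999, 0.139]
finger_gap: 0.0322
tool_pos: [0.4808, 0.1963, 0.1358]
finger_gap: 0.0321
tool_pos: [0.4306, -0.0214, 0.0843]
finger_gap: 0.0324
clock: 30.7
tool_pos: [0.4337, -0.0189, 0.0867]
ee_rot: [-0.487, 3.102, -0.0]
force: [0.2, -0.2, 0.0]
finger_gap: 0.0323
gripper_force: 0.0
scene 71 back [ 0.372  -0.0408] front [ 0.4433 -0.0186] yaw 17.3
top 56 back [ 0.3688 -0.0387] front [ 0.4094 -0.0292] yaw 13.2
scene 175 back [ 0.3625 -0.0446] front [0.513  0.0038] yaw 17.8
top 44 back [ 0.4664 -0.0558] front [ 0.481  -0.0788] yaw -57.6
scene 160 back [ 0.3734 -0.1302] front [ 0.505  -0.1603] yaw -12.9
top 283 back [ 0.3716 -0.1289] front [ 0.5019 -0.1588] yaw -12.9
```

```bash
python3 -m jog '[[[0.62,0,-0.1,-4,0,0,0],[0.62,0,-0.1,-7,0,0,0],[0.62,0,-0.1,-8.3,0,0,0],[0.62,0,-0.1,-8.3,0,0,0],[0.62,0,-0.1,-8.3,0,0,0]]]' 60 | egrep 'pos|gap|^force'
python3 -m jog '[[[0.7,0,0,0,0,0,0],[0.8,0,0,0,0,0,0],[1,0,0,0,0,0,0],[1,0,0,0,0,0,0],[1,0,0,0,0,0,0]]]' | egrep 'pos|gap|^force|grip'
```

```text
tool_pos: [0.4332, -0.0211, 0.0038]
force: [-0.4, -0.8, 0.3]
finger_gap: 0.0328
tool_pos: [0.4328, -0.0211, 0.0036]
force: [-0.7, 0.6, 5.1]
finger_gap: 0.0097
gripper_force: 58.9
```

```bash
python3 -m jog '[[[1,0,0,2,0,0,0],[1,0,0,6,0,0,0],[1,0,0,11,0,0,0],[1,0,0,14,0,0,0]]]' | egrep 'pos|gap|grip'
python3 -m jog '[[[1,2,4,0,0,0,-2],[1,3.5,9,0,0,0,-4],[1,5,14,0,0,0,-7],[1,5,14,0,0,0,-7]]]'| egrep 'pos|gap|grip'
python3 -m jog '[[[1,2,5,0,0,0,-2],[1,4,10,0,0,0,-3.7],[1,4.9,14,-3,0,0,-3.7],[1,4.9,14,-7,0,0,-3.7],[1,4.9,14,-7,0,0,-3.7]]]'| egrep 'pos|gap|grip'
python3 -m jog '[[[1,0,0,0,0,0,0],[1,0,0,0,0,0,0]]]'
```

```text
tool_pos: [0.4331, -0.0211, 0.1454]
finger_gap: 0.0098
gripper_force: 58.8
tool_pos: [0.483, 0.1219, 0.1429]
finger_gap: 0.0094
gripper_force: 58.9
tool_pos: [0.5277, 0.2573, 0.0695]
finger_gap: 0.0094
gripper_force: 58.9
clock: 34.12
tool_pos: [0.5327, 0.2588, 0.075]
ee_rot: [-0.191, 3.133, 0.002]
force: [-0.0, 0.4, -0.2]
finger_gap: 0.0097
gripper_force: 58.9
```

```bash
python3 -m jog '[[[1,0,0,-3,0,0,0],[1,0,0,-5.5,0,0,0],[1,0,0,-6.5,0,0,0],[1,0,0,-6.8,0,0,0],[1,0,0,-6.8,0,0,0]]]' | egrep 'pos|gap|^force'
python3 -m jog '[[[0.9,0,0,0,0,0,0],[0.62,0,0,0,0,0,0],[0.62,0,0,0,0,0,0],[0.62,0,0,0,0,0,0],[0.62,0,0,0,0,0,0]]]' | egrep 'pos|gap|^force'
python3 -m jog '[[[0.62,0,0,2,0,0,0],[0.62,0,0,7,0,0,0],[0.62,0,0,11,0,0,0],[0.62,0,0,13,0,0,0]]]' | egrep 'pos|gap'
python3 -m jog '[[[0.62,-1,-5,0,0,0,-3],[0.62,-2,-10,0,0,0,-7],[0.62,-3,-15,0,0,0,-11],[0.62,-4,-20,0,0,0,-15],[0.62,-4,-20,0,0,0,-15]]]'| egrep 'pos|gap'
python3 -m jog '[[[0.62,-1,-5,0,0,0,-2],[0.62,-2,-11,0,0,0,-5],[0.62,-3.5,-17,0,0,0,-5],[0.62,-5.4,-20.4,-4,0,0,-5],[0.62,-5.4,-20.4,-5,0,0,-5]]]'| egrep 'pos|gap'
python3 -m jog '[[[0.62,0,0,0,0,0,0],[0.62,0,0,0,0,0,0]]]'
python3 chk.py any .437 -.145
```

```text
tool_pos: [0.5322, 0.2592, 0.0066]
force: [-0.9, -0.7, 3.0]
finger_gap: 0.01
tool_pos: [0.5311, 0.2591, 0.0047]
force: [-1.0, 1.1, -0.5]
finger_gap: 0.0325
tool_pos: [0.5325, 0.2596, 0.1376]
finger_gap: 0.0322
tool_pos: [0.4904, 0.0564, 0.1348]
finger_gap: 0.0324
tool_pos: [0.4352, -0.1454, 0.0829]
finger_gap: 0.0324
clock: 37.38
tool_pos: [0.4386, -0.1441, 0.0857]
ee_rot: [0.351, 3.12, -0.0]
force: [0.6, 0.3, -0.5]
finger_gap: 0.0326
gripper_force: 0.0
scene 158 back [ 0.3735 -0.1298] front [ 0.5049 -0.1607] yaw -13.2
top None
```

```bash
python3 -m jog '[[[0.62,0,0,-4,0,0,0],[0.62,0,0,-7,0,0,0],[0.62,0,0,-8.35,0,0,0],[0.62,0,0,-8.35,0,0,0],[0.62,0,0,-8.35,0,0,0]]]' 60 | egrep 'pos|gap|^force'
python3 -m jog '[[[0.7,0,0,0,0,0,0],[0.8,0,0,0,0,0,0],[1,0,0,0,0,0,0],[1,0,0,0,0,0,0],[1,0,0,0,0,0,0]]]' | egrep 'pos|gap|^force|grip'
```

```text
tool_pos: [0.4383, -0.1453, 0.0024]
force: [0.0, -0.8, 0.1]
finger_gap: 0.0325
tool_pos: [0.4377, -0.1452, 0.0022]
force: [-1.2, 1.0, 5.9]
finger_gap: 0.0116
gripper_force: 58.7
```

```bash
python3 -m jog '[[[1,0,0,2,0,0,0],[1,0,0,6,0,0,0],[1,0,0,11,0,0,0],[1,0,0,14,0,0,0]]]' | egrep 'pos|gap|grip'
python3 -m jog '[[[1,2,4,0,0,0,3],[1,3.5,9,0,0,0,6],[1,5,14,0,0,0,10],[1,5.5,17,0,0,0,10],[1,5.5,17,0,0,0,10]]]'| egrep 'pos|gap|grip'
python3 -m jog '[[[1,2,5,0,0,0,4],[1,4,10,0,0,0,9.9],[1,5.6,16.5,-3,0,0,9.9],[1,5.6,16.5,-7,0,0,9.9],[1,5.6,16.5,-7,0,0,9.9]]]'| egrep 'pos|gap|grip'
python3 -m jog '[[[1,0,0,0,0,0,0],[1,0,0,0,0,0,0]]]'
```

```text
tool_pos: [0.4379, -0.1454, 0.1438]
finger_gap: 0.0114
gripper_force: 58.9
tool_pos: [0.4921, 0.0268, 0.1412]
finger_gap: 0.0119
gripper_force: 58.9
tool_pos: [0.5447, 0.189, 0.0678]
finger_gap: 0.0116
gripper_force: 59.0
clock: 40.72
tool_pos: [0.5497, 0.1891, 0.0734]
ee_rot: [-0.187, 3.133, 0.001]
force: [0.4, -0.4, -0.3]
finger_gap: 0.0116
gripper_force: 59.0
```

```bash
python3 -m jog '[[[1,0,0.1,-3,0,0,0],[1,0,0.1,-5.5,0,0,0],[1,0,0.1,-6.5,0,0,0],[1,0,0.1,-6.8,0,0,0],[1,0,0.1,-6.8,0,0,0]]]' | egrep 'pos|gap|^force'
python3 -m jog '[[[0.9,0,0,0,0,0,0],[0.62,0,0,0,0,0,0],[0.62,0,0,0,0,0,0],[0.62,0,0,0,0,0,0],[0.62,0,0,0,0,0,0]]]' | egrep 'pos|gap|^force'
python3 -m jog '[[[0.62,0,0,2,0,0,0],[0.62,0,0,7,0,0,0],[0.62,0,0,11,0,0,0],[0.62,0,0,11,0,0,0]]]' | egrep 'pos|gap'
python3 -m jog '[[[1,2,-5,0,0,0,0],[1,4,-10,0,0,0,0],[1,6,-15,0,0,0,0],[1,7,-19,0,0,0,0],[1,7,-19,0,0,0,0]]]'| egrep 'pos|gap'
python3 - <<'E'
from h import *
T,S=grab("top"),grab("scene");c=np.array([.536,.2947]);a=np.radians(7.1);R=np.array([[np.cos(a),-np.sin(a)],[np.sin(a),np.cos(a)]])
for f in(T,S):
    q=np.array([[-.102,-.182],[.102,-.182],[.102,.182],[-.102,.182]])@R.T+c;  poly=proj(f,np.c_[q,np.full(4,.003)])
    m=np.zeros((400,640),np.uint8);cv2.fillPoly(m,[poly.astype(np.int32)],1);m=cv2.erode(m,np.ones((5,5)))
    h=cv2.cvtColor(f["color"],cv2.COLOR_RGB2HSV).astype(int);m*=(~((h[...,0]>86)&(h[...,0]<104)&(h[...,1]>70))).astype(np.uint8)
    m=cv2.morphologyEx(m,cv2.MORPH_CLOSE,np.ones((3,3)))
    n,l,st,_=cv2.connectedComponentsWithStats(m)
    for i in range(1,n):
        if st[i,4]<25: continue
        ys,xs=np.nonzero(l==i);w=(back(f,np.c_[xs,ys],.008)[:,:2]-c)@R;u=np.linalg.svd(w-w.mean(0))[2][0];u*=np.sign(u[0])
        print(f["n"],st[i,4],"tray mm x %.0f..%.0f y %.0f..%.0f"%(w[:,0].min()*1e3,w[:,0].max()*1e3,w[:,1].min()*1e3,w[:,1].max()*1e3),"yaw %.1f"%np.degrees(np.arctan2(u[1],u[0])))
A=cv2.resize(T["color"][160:260,110:280,::-1],(680,400),interpolation=2);B=cv2.resize(S["color"][120:270,180:510,::-1],(680,309)[:2],interpolation=2)[:200+109]
cv2.imwrite("pics/fin.png",cv2.resize(np.vstack([A,B]),None,fx=.84,fy=.84))
E
```

```text
tool_pos: [0.5492, 0.1909, 0.0052]
force: [-1.9, -0.4, 3.8]
finger_gap: 0.0114
tool_pos: [0.5482, 0.1911, 0.0033]
force: [0.1, -0.6, 0.3]
finger_gap: 0.0326
tool_pos: [0.5512, 0.1918, 0.1172]
finger_gap: 0.0329
tool_pos: [0.6182, -0.0019, 0.1117]
finger_gap: -0.0001
top 1701 tray mm x -97..96 y -176..-73 yaw -7.6
top 275 tray mm x -74..74 y -42..-22 yaw 0.1
top 241 tray mm x -71..73 y 28..50 yaw 0.0
top 244 tray mm x -72..67 y 99..118 yaw -1.1
scene 160 tray mm x -63..67 y -119..-94 yaw 0.3
scene 208 tray mm x -74..76 y -45..-27 yaw -0.0
scene 180 tray mm x -69..76 y 25..45 yaw -0.0
scene 141 tray mm x -71..72 y 96..114 yaw -1.6
```

View pics/fin.png

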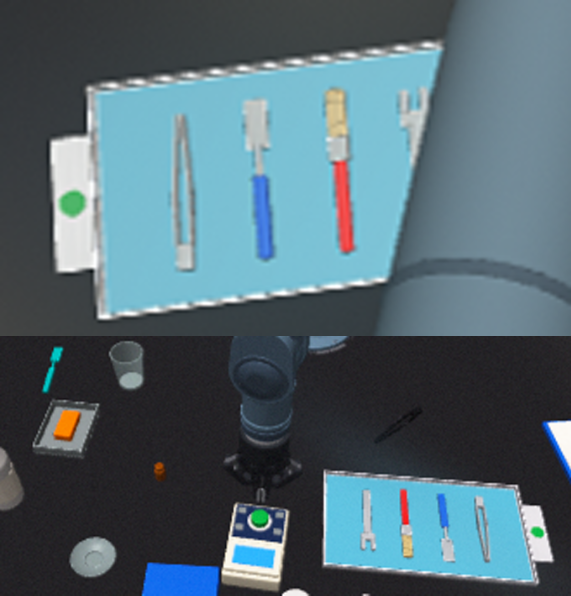

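All four instruments lie square and centred in the tray, in order from the mark, within about 2° and a few mm. The fingertip is over the key at (262,500). I'll make the second press.

```bash
python3 -m jog '[[[1,0,0.1,-2.5,0,0,0],[1,0,0.1,-4.2,0,0,0],[1,0,0.1,-5.1,0,0,0],[1,0,0.1,-5.1,0,0,0],[1,0,0.1,-5.1,0,0,0]]]' | egrep 'pos|^force'
python3 -m jog '[[[1,0,0,-0.1,0,0,0],[1,0,0,-0.2,0,0,0],[1,0,0,-0.2,0,0,0]]]'| egrep 'pos|^force'
```

```text
tool_pos: [0.6186, 0.0025, 0.063]
force: [0.1, -0.7, -0.1]
tool_pos: [0.6182, 0.002, 0.0604]
force: [0.1, 0.5, 0.6]
```

```bash
for i in 1; do
python3 -m jog '[[[1,0,0,-0.2,0,0,0],[1,0,0,-0.4,0,0,0],[1,0,0,-0.6,0,0,0],[1,0,0,-0.6,0,0,0]]]'| egrep 'pos|^force'
python3 -m jog '[[[1,0,0,-0.1,0,0,0],[1,0,0,-0.1,0,0,0]]]'| egrep 'pos|^force'
python3 -m jog '[[[1,0,0,-0.1,0,0,0],[1,0,0,-0.1,0,0,0]]]'| egrep 'pos|^force'
done
```

```text
tool_pos: [0.6181, 0.002, 0.0545]
force: [-1.1, 0.6, 2.3]
tool_pos: [0.6181, 0.0021, 0.0536]
force: [-2.4, -0.3, 3.9]
tool_pos: [0.6181, 0.0021, 0.0526]
force: [-2.1, -0.4, 6.2]
```

```bash
for i in 1; do
python3 -m jog '[[[1,0,0,-0.1,0,0,0],[1,0,0,-0.1,0,0,0]]]'| egrep 'pos|^force'
python3 -m jog '[[[1,0,0,-0.1,0,0,0],[1,0,0,-0.1,0,0,0]]]'| egrep 'pos|^force'
python3 -m jog '[[[1,0,0,-0.05,0,0,0],[1,0,0,-0.05,0,0,0]]]'| egrep 'pos|^force'
python3 -m jog '[[[1,0,0,3,0,0,0],[1,0,0,8,0,0,0],[1,0,0,12,0,0,0],[1,0,0,12,0,0,0]]]'| egrep 'pos|^force'
python3 -m jog '[[[1,-3,-2,0,0,0,0],[1,-8,-5,0,0,0,0],[1,-12,-8,0,0,0,0],[1,-12,-8,0,0,0,0],[1,-12,-8,0,0,0,0]]]'| egrep 'pos|^force'
done
python3 - <<'E'
from h import *
f=grab("scene");b=comp(f,"green",(330,226));print(len(b),back(f,b,.055).mean(0))
E
python3 g.py
```

```text
tool_pos: [0.6181, 0.0021, 0.0514]
force: [-1.6, 0.5, 3.8]
tool_pos: [0.6181, 0.002, 0.05]
force: [-1.0, -0.5, 2.0]
tool_pos: [0.6182, 0.002, 0.0496]
force: [-1.6, 0.3, 1.8]
tool_pos: [0.6212, 0.0018, 0.1739]
force: [0.4, -0.1, -0.4]
tool_pos: [0.4985, -0.0778, 0.1693]
force: [0.9, -0.2, 0.4]
85 [ 6.23299067e-01 -1.52810274e-04  5.50000000e-02]
forceps top none
forceps scene none
spatula top none
spatula scene none
brush top none
brush scene none
spanner top none
spanner scene none
```

Run:
```python
from h import *
S=grab("scene");cv2.imwrite("pics/end.png",cv2.resize(S["color"][110:280,180:520,::-1],None,fx=2.3,fy=2.3,interpolation=2))
```

```text
(no output)
```

View pics/end.png

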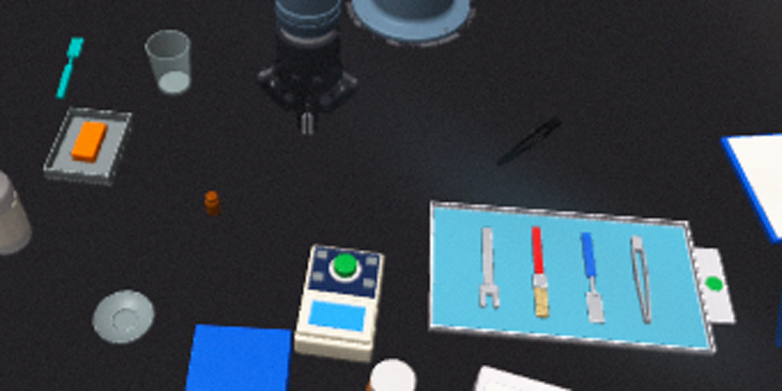

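The final picture shows everything in place: case in the returns tray at (88,140), four instruments in order in the kit tray from (640,280) to (488,265), and the key up at (345,265).

```bash
python3 -c "
from rig import r
print(r.finish_job())"
```

```text
the job is handed in; nothing more can be done
None
```

The job is handed in: the key was clicked before and after, the orange case is in the returns tray, and the forceps, spatula, brush and spanner lie in order in the kit tray (the probe was not there).

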